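Refit the selector arm on a splined drive shaft

ROBOT

A 6-joint arm with a two-finger parallel gripper is mounted at the origin on the work surface. World frame = base frame: x ahead of the robot, y to its left, z up, the work surface at z = 0. Lengths are in m, angles in degrees, forces in N, time in s.
With the tool pointing down it reaches from about 0.35 to 0.875 m from the base axis. Payload 4.2 kg.
Tool frame: the origin (TCP) lies at the very end of the fingers, on their centre line; the grasp point (between the pads) lies 19 mm behind it (r.hold_point_z is the distance from the TCP to the grasp point, in m); z points along the fingers, y is the direction in which the jaws open and shut (so a half turn about z gives the same grasp; the last joint's range is limited). The gripper opens to 87 mm and grips with 3 to 60 N. Pads are 19 mm wide; open, the fingers measure 117 mm over their backs; the gripper's body (75 mm by 190 mm) begins 51 mm behind the grasp point.
Start: joints at [82.598, 22.042, 0.453, 0, -68.411, -14.817], TCP at [0.236, 0.579, 0.223] pointing down, gripper open.
Joint ranges: [-179.83, 179.83], [-69.29, 118.12], [-61.27, 80.66], [-181.25, 117.63], [-171.15, -9.14], [-177.46, 177.46]. Speed limits (degrees/s): [159.86, 159.86, 180, 180, 180, 180].

INTERFACE

Orientations are given as a 3x3 rotation matrix whose columns are the frame's x, y, z axes.
In Python, from station import r, cams, ticket gives the robot as it stands.
- The arm moves only by the tool drive_tool, never from a script. Its argument "deltas" is a list of rows, each an object of numbers: "dx", "dy", "dz": the shift along the tool's x, y, z in m; "wx", "wy", "wz": the turn, a rotation vector about the tool's x, y, z in degrees. A call has 1 to 20 rows; each row is the pose to reach, as a shift and turn from the pose commanded when the call began, along the tool's axes at that moment; what a row does not reach only later rows make up. A row lasts 1/10 s, in which the tool goes at most 50 mm and 8.59 degrees, less where a joint would pass 70% of its speed; a pose out of reach is approached as far as the arm can. A call with a gripper value outside its range is refused whole. "gripper" is the opening, from 0 (shut) to 1 (fully open), set as the call begins (left out, the last holds). The fingers move at their own pace and stop on an object; the grip force is fixed at half the most. Time passes only in rows, so rows that repeat a pose let the fingers close. It gives the time, the measured TCP pose, the force and the opening at its end, in the units of the state.
- r.sense(): the state, without advancing time (a new reading comes with each control period).
- cams.capture(name): name is "side" or "top" or "wrist"; returns the picture (384x512x3 uint8, red, green, blue); there is no depth.
- cams.camera_model(name): a dict with "intrinsics" (3x3 intrinsics, pixels), "extrinsics" (4x4, takes a point from world to camera coordinates); the wrist camera has in their place "T_tool_cam" (4x4, takes a point from camera to tool coordinates, whose origin is the TCP and whose axes are the flange's). Camera axes: x right, y down, z forward; pixel columns grow to the right and rows downward; lengths in m; the calibration is good to about 2 mm. A picture is of the moment at which its call begins: read the wrist's pose just before it. camera_model takes no time and is no camera call.
- ticket.finish_job(): hands the job in, once; it reports no verdict.
The state is a dict: "time_s": time; "joints": joint angles; "joint_velocities": joint speeds; "effort": joint torques, N m; "tcp_pos": TCP position; "ee_rot": TCP orientation; "wrist_force": force on the tool from outside, world axes, zero at the start; "moment": the same for the moment, N m; "gripper_width": opening from 0.0 (shut) to 1.0 (fully open).
Only numpy, scipy, OpenCV 4.12 (cv2) and the standard library are available. Lean on these libraries where they do the work, as an engineer would, in place of code of your own. Each camera call takes 0.05 s, during which the arm holds its last target.

TASK

Fit the loose aluminium selector arm back onto the upright splined shaft of the low white drive unit: with the arm pointing out over the unit's right-hand side, turn its hub to match the splines and slide it fully home on the shaft, flat on the collar. Then swing the fitted arm clockwise (seen from above) until it rests against the stop post, and let go. Work gently: no hard pressing or forcing, and leave the other things on the bench where they are.

Things in the scene. Friction and masses are not known exactly. Their poses are not given: they have to be found in the camera images.
- drive_unit: Low white housing fixed to the bench, a splined shaft standing upright from it. Origin: on the shaft's axis at bench height, z up, x away from the operator. Box x -90 to +140 mm, y -100 to +100 mm, flat deck at z = 60 mm; a grey ridge at x = 90 to 140 mm rises to z = 100 mm. Its right-hand side is -y. A round collar, radius 17 mm, top at z = 68 mm, surrounds the shaft's foot.
- tooth_top (a point): On the shaft's axis, level with the tooth tops, z = 94 mm. Round core of radius 8 mm with four straight teeth 90 degrees apart, 5 mm wide, out to radius 16 mm, from the collar up to here. Tooth angle not measured (point does not turn): at the start one tooth points along the unit's -y within 0.6 rad either way, and the arm must go on along that tooth; a quarter turn off is wrong.
- shaft_tip (a point): Top of the shaft, z = 108 mm. Above the teeth is a plain round pilot, radius 8 mm up to z = 102 mm, then tapering to radius 4 mm here. The shaft turns about the vertical, stiffly: 0.22 N m of friction, so that light rubbing on the tooth tops (below 10 N) does not turn it. It turns clockwise until the fitted arm meets the stop post.
- stop_post (a point): Top of the stop post: upright steel pin on the deck, radius 5 mm, at (-70, -39) mm in the unit's frame, top at z = 82 mm. The side of the arm comes against it. It is a sprung buffer: pushed, it gives about 1 mm for each 1.5 N, up to 9 mm, then is solid; it comes back when the push ends (this point does not move).
- selector: Loose aluminium selector arm, 0.18 to 0.29 kg, flat on the bench, right way up. Origin: on the bore's axis at the underside; z up; x along the arm. Square hub 40 x 40 mm, 40 mm high, centred on the origin (grip it across its flat sides y = +-20 mm). Flat arm 16 mm wide, 10 mm thick (z 0 to 10 mm) out to x = 130 mm; grey upright knob, radius 8.5 mm, at x = 110 mm, up to z = 40 mm.
- hub_top (a point): Centre of the bore's upper mouth, 40 mm above the selector's origin. The bore runs right through, with about 0.8 mm of play all round on the shaft: it clears the round pilot, and has four keyways 6.6 mm wide out to radius 16.8 mm, along the selector's +x, -x, +y and -y. So the arm lies along a tooth when they match (to about 0.05 rad).
- knob (a point): Point on the underside of the selector below the knob, 110 mm from the bore's axis along the arm's x.
- knob_rest (a point): Fixed point of the drive unit where point knob comes when the arm is fitted home and rests against the stop post: 110 mm from the shaft's axis, at -2.471 rad from the unit's x axis (0.9 rad clockwise of its -y axis), 68 mm above the bench.
- seat (a point): Centre of the collar's top on the shaft's axis, 68 mm above the bench: where the selector's origin comes when it is fully home, give or take 1 mm. The collar is sprung: pressed down it gives 1 mm for each 3 N, up to 6 mm, then is solid, and comes back (this point does not move).
- reagent: Bystander: amber glass bottle, radius 30 mm, 140 mm high; origin under its centre.
- jar: Bystander: glass jar, radius 28 mm, 70 mm high; origin under its centre.
- spacer: Bystander: loose steel ring, radius 18 mm, 14 mm high; origin under its centre.
- driver: Bystander: screwdriver lying on the bench.
- spare_knob: Bystander: grey round knob, radius 18 mm, 22 mm high; origin under its centre.
- dish: Bystander: shallow glass dish, radius 40 mm, 18 mm high; origin under its centre.
Not all that is in view belongs to the job. There is more than one size of the selector; the job needs the middle-sized.

How it is judged (in metres and radians):
On the way, in this order (a step that is already met when the one before it is completed fails the run):
1. the arm is threaded on the shaft, its hub flat on the collar, pointing over the right-hand side of the unit (knob at least 12 mm from its rest, on the unit's -y side) (horizontal distance between selector and seat below 0.003 m and z of selector in the frame of seat below 0.003 m and angle between selector's own z axis and vertical below 0.08 rad and horizontal distance between knob and knob_rest above 0.012 m and y of knob in the frame of drive_unit below -0.05 m), for 0.1 s.
2. the fitted arm is swung to the stop post (horizontal distance between selector and seat below 0.003 m and z of selector in the frame of seat below 0.003 m and horizontal distance between knob and knob_rest below 0.01 m), for 0.1 s.
At the end, for the whole second after the job is handed in: The selector arm sits on the splined shaft, its hub within 3 mm of the collar in height and centred within 3 mm, level within 0.08 rad, its knob within 10 mm of where it rests when the arm touches the stop post, at rest and released (all of step 2 and angle between selector's own z axis and vertical below 0.08 rad and linear speed of selector below 0.02 m/s).
It fails at once if the arm is pressed on the drive unit (shaft, collar or post) with more than 40 N (contact force between selector and drive_unit above 40 N).
It fails at once if a bystander is moved by more than 25 mm (distance of any of reagent, jar, spacer, driver, spare_knob, dish from where it was at the start of the episode above 0.025 m).
It also fails if it takes over 70 s, if anything falls off the work surface, if the arm or the gripper's body presses on something with over 40 N, if the wrist force passes 120 N, or if a joint passes its speed limit or range.

## Working session

There is one attempt and no reset: what is moved stays moved. The work goes in short steps, Python scripts to look and compute and a tool call to move; the robot and the scene stay as the last step left them, time stands still between calls to the robot, and variables do not carry over. Pictures are saved under pics/ and viewed, and the job is handed in when it is done.

Besides the shell and the picture viewer there is one more tool, called after "Emit:" as name(argument=value, ...), one argument or row to a line, values as JSON. drive_tool: Moves the arm, as the interface text tells. Its arguments: {"type":"object","properties":{"deltas":{"type":"array","items":{"type":"object","properties":{"dx":{"type":"number"},"dy":{"type":"number"},"dz":{"type":"number"},"wx":{"type":"number"},"wy":{"type":"number"},"wz":{"type":"number"}}}},"gripper":{"type":"number"}},"required":["deltas"]}

```bash
ls; mkdir -p pics; python3 - <<'E'
from station import r,cams,ticket
import cv2,numpy as np
np.set_printoptions(precision=4,suppress=True)
print(r.sense()); print(r.hold_point_z)
for n in ["side","top","wrist"]:
    im=cams.capture(n); cv2.imwrite(f"pics/{n}0.png",im[:,:,::-1]); print(n,cams.camera_model(n))
E
```

```text
pics
{'time_s': 0.0, 'joints': array([ 82.5987,  22.09  ,   0.3798,  -0.0309, -68.409 , -14.8165]), 'joint_velocities': array([-0.0435,  0.0917,  0.0185,  0.0368,  0.0211, -0.05  ]), 'effort': array([  0.0003, -39.0662,  18.74  ,   4.2196,   0.0111,  -0.0002]), 'tcp_pos': array([0.2361, 0.5781, 0.2215]), 'ee_rot': array([[ 0.9257, -0.3783, -0.0008],
       [-0.3783, -0.9257, -0.002 ],
       [ 0.    ,  0.0021, -1.    ]]), 'wrist_force': array([ 0.1643,  0.2569, -0.1576]), 'moment': array([-0.0506, -0.0484, -0.0094]), 'gripper_width': 1.0021089685837477}
0.0187
side {'intrinsics': array([[430.5275,   0.    , 256.7752],
       [  0.    , 430.5275, 188.4111],
       [  0.    ,   0.    ,   1.    ]]), 'extrinsics': array([[ 0.8514, -0.5246, -0.0055, -0.5093],
       [-0.3828, -0.614 , -0.6903,  0.1913],
       [ 0.3587,  0.5898, -0.7235,  0.9283],
       [ 0.    ,  0.    ,  0.    ,  1.    ]])}
top {'intrinsics': array([[469.9423,   0.    , 260.6743],
       [  0.    , 469.9423, 191.9697],
       [  0.    ,   0.    ,   1.    ]]), 'extrinsics': array([[ 0.0068, -1.    ,  0.0008, -0.1113],
       [-0.9843, -0.0069, -0.1762,  0.554 ],
       [ 0.1762,  0.0004, -0.9844,  1.0113],
       [ 0.    ,  0.    ,  0.    ,  1.    ]])}
wrist {'intrinsics': array([[285.0161,   0.    , 252.4854],
       [  0.    , 285.0161, 190.1852],
       [  0.    ,   0.    ,   1.    ]]), 'T_tool_cam': array([[ 0.0002, -0.969 , -0.247 ,  0.0664],
       [ 1.    ,  0.0001,  0.0001,  0.0016],
       [-0.    , -0.247 ,  0.969 , -0.1613],
       [ 0.    ,  0.    ,  0.    ,  1.    ]])}
```

View pics/top0.png

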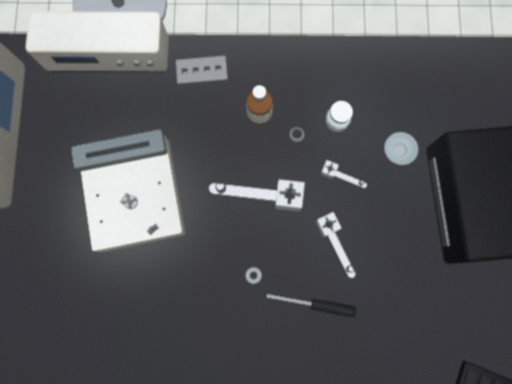

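View pics/side0.png

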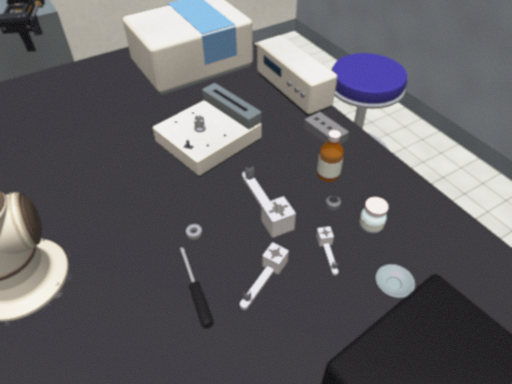

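View pics/wrist0.png

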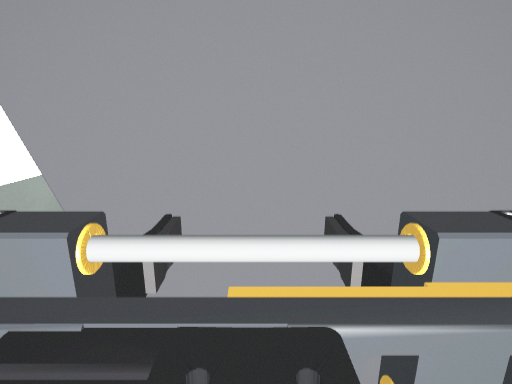

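```bash
cat > h.py <<'E'
import cv2,numpy as np
from station import r,cams,ticket
np.set_printoptions(precision=4,suppress=True)
def model(n,st=None):
    m=cams.camera_model(n); K=np.array(m["intrinsics"])
    if n!="wrist": return K,np.array(m["extrinsics"])
    st=st or r.sense()
    T=np.eye(4);T[:3,:3]=st["ee_rot"];T[:3,3]=st["tcp_pos"]
    return K,np.linalg.inv(T@np.array(m["T_tool_cam"]))
def proj(KE,p):
    K,E=KE; c=E[:3,:3]@np.asarray(p,float)+E[:3,3]; q=K@c; return q[:2]/q[2]
def ray(KE,px,z):
    K,E=KE; d=E[:3,:3].T@np.linalg.solve(K,[px[0],px[1],1.]); o=-E[:3,:3].T@E[:3,3]
    return o+d*(z-o[2])/d[2]
def crop(im,x0,y0,x1,y1,s,name):
    cv2.imwrite("pics/"+name,cv2.resize(im[y0:y1,x0:x1,::-1],None,fx=s,fy=s,interpolation=cv2.INTER_CUBIC))
E
python3 - <<'E'
from h import *
im=cv2.imread("pics/top0.png")[:,:,::-1]
crop(im,60,120,200,260,5,"c_unit.png"); crop(im,200,150,380,290,4,"c_sel.png")
KE=model("top")
print(-KE[1][:3,:3].T@KE[1][:3,3])
for n,a,b,h in [("big",(290,194),(216,188),.04),("mid",(329,224),(350,270),.04),("small",(331,169),(362,184),.03)]:
    A=ray(KE,a,h);B=ray(KE,b,h);print(n,A,B,np.linalg.norm(A-B))
print("shaft",ray(KE,(129,201),.108),"gripper px",proj(KE,[.236,.579,.22]))
E
```

```text
[ 0.368  -0.1079  1.0932]
big [ 0.5522 -0.1742  0.04  ] [ 0.5649 -0.0055  0.04  ] 0.16914418394429068
mid [ 0.4843 -0.2617  0.04  ] [ 0.3826 -0.3062  0.04  ] 0.11109931344040727
small [ 0.6135 -0.2702  0.03  ] [ 0.5785 -0.341   0.03  ] 0.07894956409864913
shaft [0.5229 0.1718 0.108 ] gripper px [-126.0865  348.6989]
```

View pics/c_unit.png

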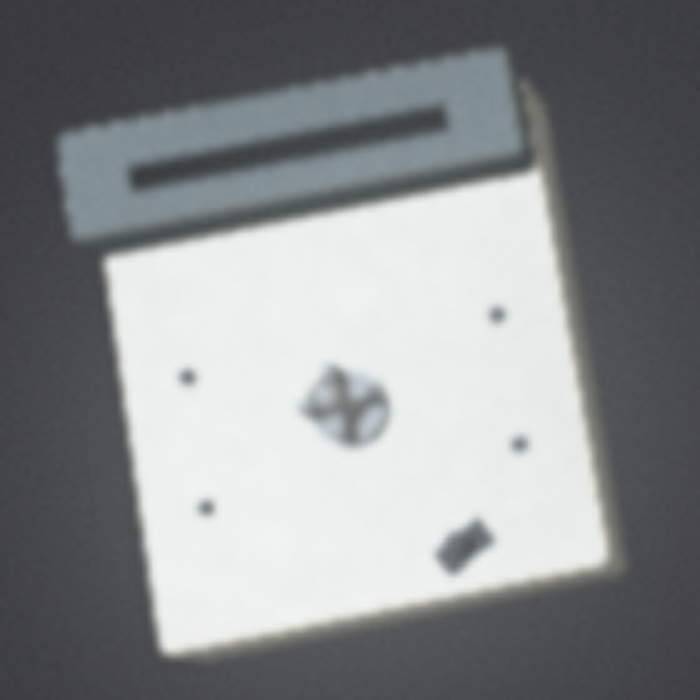

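View pics/c_sel.png

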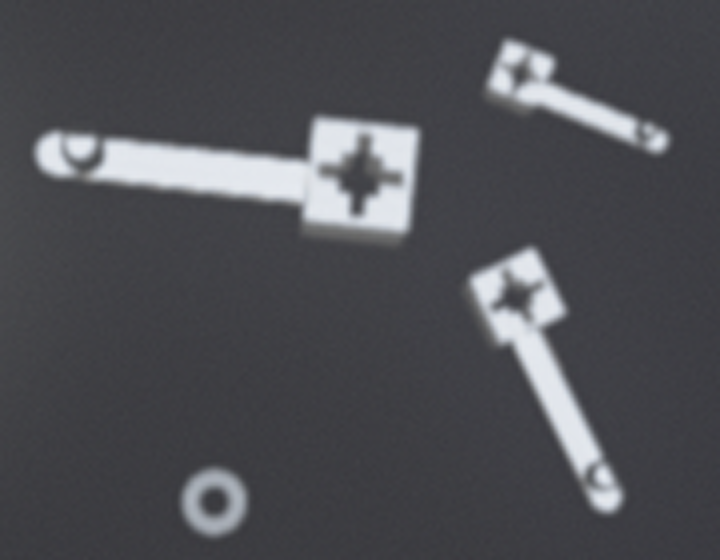

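Candidates for the selector in the top view: large at (290,194), knob distance 169 mm. Middle at (329,224), 111 mm. Small at (331,169), 79 mm. The description says 110 mm, so it is the middle one, and the crop agrees. The unit is at (129,201), its ridge pointing up and its post at (153,229). I'll look at the shaft up close first.

Emit:
drive_tool(
  deltas=[
    {"dx":0.385,"dy":0.218,"dz":0.062,"wz":56},
    {"dx":0.385,"dy":0.218,"dz":0.062,"wz":56},
    {"dx":0.385,"dy":0.218,"dz":0.062,"wz":56},
    {"dx":0.385,"dy":0.218,"dz":0.062,"wz":56},
    {"dx":0.385,"dy":0.218,"dz":0.062,"wz":56},
    {"dx":0.385,"dy":0.218,"dz":0.062,"wz":56},
    {"dx":0.385,"dy":0.218,"dz":0.062,"wz":56},
    {"dx":0.385,"dy":0.218,"dz":0.062,"wz":56},
    {"dx":0.385,"dy":0.218,"dz":0.062,"wz":56},
    {"dx":0.385,"dy":0.218,"dz":0.062,"wz":56},
    {"dx":0.385,"dy":0.218,"dz":0.062,"wz":56},
    {"dx":0.385,"dy":0.218,"dz":0.062,"wz":56},
    {"dx":0.385,"dy":0.218,"dz":0.062,"wz":56},
    {"dx":0.385,"dy":0.218,"dz":0.062,"wz":56},
  ],
  gripper=1,
)

```text
schema error: expected keys dx, dy, dz, wx, wy, wz
```

```bash
python3 - <<'E'
from h import *
st=r.sense(); print(st["time_s"],st["tcp_pos"],st["ee_rot"],st["joints"])
im=cams.capture("wrist"); cv2.imwrite("pics/w1.png",im[:,:,::-1])
KE=model("wrist",st); print(proj(KE,[.523,.172,.108]))
u,v=proj(KE,[.523,.172,.1]).astype(int)
crop(im,max(u-70,0),max(v-60,0),u+70,v+60,5,"w1c.png"); print(max(u-70,0),max(v-60,0))
E
```

```text
0.15 [0.2362 0.5782 0.2217] [[ 0.9257 -0.3782 -0.0005]
 [-0.3782 -0.9257 -0.0016]
 [ 0.0001  0.0017 -1.    ]] [ 82.5981  22.0789   0.3978  -0.0195 -68.4127 -14.8139]
[ 673.6259 -459.2538]Traceback (most recent call last):
  File "<stdin>", line 6, in <module>
  File "h.py", line 16, in crop
    cv2.imwrite("pics/"+name,cv2.resize(im[y0:y1,x0:x1,::-1],None,fx=s,fy=s,interpolation=cv2.INTER_CUBIC))
                             ~~~~~~~~~~^^^^^^^^^^^^^^^^^^^^^^^^^^^^^^^^^^^^^^^^^^^^^^^^^^^^^^^^^^^^^^^^^^^
cv2.error: OpenCV(4.12.0) /io/opencv/modules/imgproc/src/resize.cpp:4208: error: (-215:Assertion failed) !ssize.empty() in function 'resize'
```

View pics/w1.png

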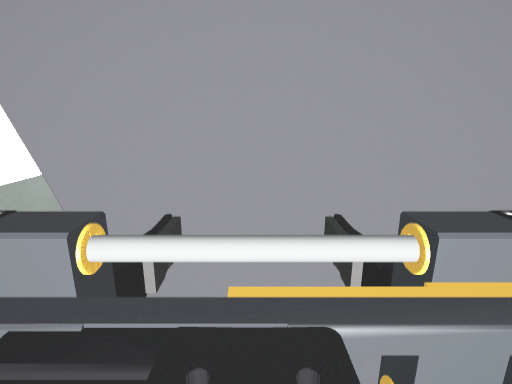

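All six keys are required.

Emit:
drive_tool(
  deltas=[
    {"dx":0.385,"dy":0.218,"dz":0.062,"wx":0,"wy":0,"wz":56},
    {"dx":0.385,"dy":0.218,"dz":0.062,"wx":0,"wy":0,"wz":56},
    {"dx":0.385,"dy":0.218,"dz":0.062,"wx":0,"wy":0,"wz":56},
    {"dx":0.385,"dy":0.218,"dz":0.062,"wx":0,"wy":0,"wz":56},
    {"dx":0.385,"dy":0.218,"dz":0.062,"wx":0,"wy":0,"wz":56},
    {"dx":0.385,"dy":0.218,"dz":0.062,"wx":0,"wy":0,"wz":56},
    {"dx":0.385,"dy":0.218,"dz":0.062,"wx":0,"wy":0,"wz":56},
    {"dx":0.385,"dy":0.218,"dz":0.062,"wx":0,"wy":0,"wz":56},
    {"dx":0.385,"dy":0.218,"dz":0.062,"wx":0,"wy":0,"wz":56},
    {"dx":0.385,"dy":0.218,"dz":0.062,"wx":0,"wy":0,"wz":56},
    {"dx":0.385,"dy":0.218,"dz":0.062,"wx":0,"wy":0,"wz":56},
    {"dx":0.385,"dy":0.218,"dz":0.062,"wx":0,"wy":0,"wz":56},
    {"dx":0.385,"dy":0.218,"dz":0.062,"wx":0,"wy":0,"wz":56},
    {"dx":0.385,"dy":0.218,"dz":0.062,"wx":0,"wy":0,"wz":56},
  ],
  gripper=1,
)

```text
time_s: 1.6
tcp_pos: [0.5098, 0.2323, 0.1609]
ee_rot: [[0.206, -0.979, 0.0], [-0.979, -0.206, 0.0], [-0.0, -0.0, -1.0]]
wrist_force: [0.2, -0.2, 0.3]
gripper_width: 0.998
```

```bash
python3 - <<'E'
from h import *
st=r.sense(); print(st["time_s"],st["tcp_pos"],st["ee_rot"],st["joints"])
im=cams.capture("wrist"); cv2.imwrite("pics/w2.png",im[:,:,::-1])
KE=model("wrist",st); print(proj(KE,[.523,.172,.108]))
u,v=proj(KE,[.523,.172,.1]).astype(int)
crop(im,max(u-70,0),max(v-60,0),u+70,v+60,5,"w2c.png"); print(max(u-70,0),max(v-60,0))
E
```

```text
1.6 [0.5098 0.2323 0.1609] [[ 0.2062 -0.9785  0.0004]
 [-0.9785 -0.2062  0.0004]
 [-0.0003 -0.0005 -1.    ]] [ 41.0741  18.7905 -13.9414  -0.0014 -57.2359 -29.1722]
[249.849 126.29 ]
179 65
```

View pics/w2.png

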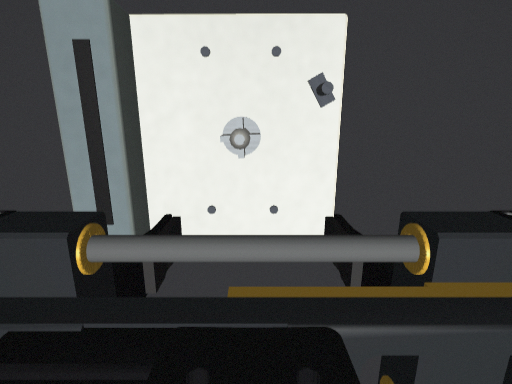

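View pics/w2c.png

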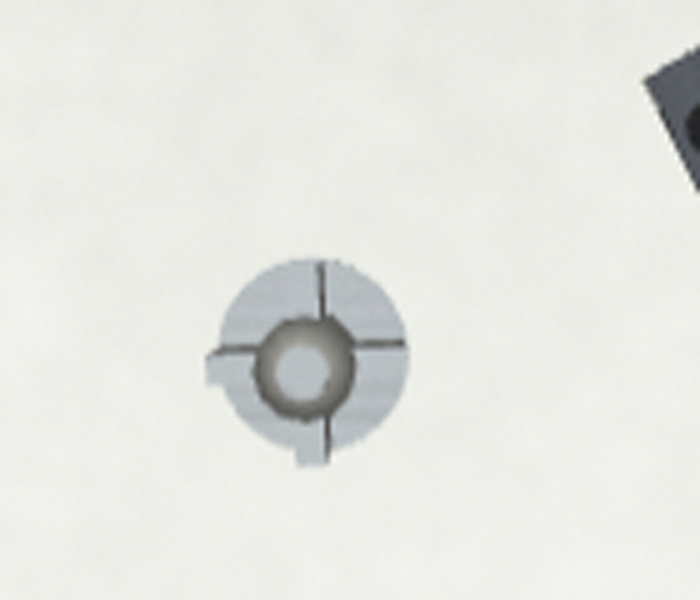

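```bash
cat > shaft.py <<'E'
from h import *
def run(im,st,x0,y0,x1,y1):
    KE=model("wrist",st)
    g=cv2.cvtColor(im,cv2.COLOR_RGB2GRAY)
    for row in range(y0,y1,1): print(row,' '.join('%3d'%v for v in g[row,x0:x1]))
if __name__=="__main__":
    im=cv2.imread("pics/w2.png")[:,:,::-1]
    run(im,r.sense(),218,114,264,162)
E
python3 shaft.py
```

```text
114 236 235 235 235 235 234 235 234 235 235 234 236 236 235 236 236 235 236 235 236 236 236 236 236 236 236 235 236 234 235 234 234 235 236 236 235 236 234 235 234 234 234 234 234 235 233
115 235 235 235 234 235 235 234 234 234 234 234 235 235 236 235 236 236 237 236 235 236 236 233 234 234 236 236 237 235 236 235 235 236 236 236 237 236 236 236 234 234 234 234 234 235 235
116 235 235 235 235 235 235 235 234 234 234 234 235 236 236 236 235 236 234 230 226 226 225 219 219 219 221 227 228 224 233 235 236 235 236 236 237 236 236 235 235 235 235 234 235 235 235
117 235 236 235 235 234 235 235 235 236 234 235 235 235 236 235 230 225 219 209 189 186 188 188 188 171 152 186 197 179 218 228 227 236 237 236 237 236 236 235 235 235 235 235 234 235 235
118 235 235 235 235 235 236 236 235 235 235 234 235 235 231 226 210 188 186 189 192 188 189 188 189 134 124 188 187 187 186 197 191 229 234 237 236 238 237 236 236 236 235 235 235 235 235
119 235 235 235 235 236 235 235 235 235 235 234 236 228 207 188 187 188 189 189 189 188 190 189 187 142 107 185 188 188 189 187 188 198 220 231 236 237 237 236 
[... 7223 characters left out ...]
 238 239 237 239 238 237 238 237 220 213 221 220 220 220 231 237 238 237 237 238 237 237 237 239 238 238 239 239 238 238 238 238 238 238
159 238 237 237 238 238 238 239 239 239 239 238 238 238 238 238 237 238 237 238 237 238 239 239 238 238 238 237 237 238 236 237 237 236 237 237 239 238 239 238 239 239 239 238 238 237 237
160 238 238 238 238 238 238 238 239 239 240 239 238 239 239 238 238 238 239 238 239 238 239 238 239 238 238 237 237 237 237 236 237 237 238 238 238 239 239 239 239 239 239 238 239 238 239
161 238 238 238 239 239 238 239 240 239 239 239 239 239 237 239 239 238 239 239 238 239 239 239 238 239 238 237 237 238 238 237 239 238 237 238 238 238 238 238 239 238 239 239 239 238 238
```

```bash
python3 - <<'E'
from h import *
im=cv2.imread("pics/w2.png"); g=cv2.cvtColor(im,cv2.COLOR_BGR2GRAY).astype(float)
st=r.sense(); KE=model("wrist",st)
dark=np.clip(188-g,0,None)
V=[];H=[]
for y in list(range(118,126)): w=dark[y,240:245]; V.append(((w*np.arange(240,245)).sum()/w.sum(),y))
for y in range(150,155): w=dark[y,242:247]; V.append(((w*np.arange(242,247)).sum()/w.sum(),y))
for x in list(range(223,229))+list(range(251,259)):
    w=dark[131:138,x]; H.append((x,(w*np.arange(131,138)).sum()/w.sum()))
psi=[]
for L,ref in((V,0),(H,90)):
    P=np.array([ray(KE,p,.081)[:2] for p in L])
    vx,vy,x0,y0=cv2.fitLine(P.astype(np.float32),cv2.DIST_L2,0,.01,.01).ravel()
    print(np.degrees(np.arctan2(vy,vx)),x0,y0)
m=(g>165)&(g<200); mm=np.zeros_like(m); mm[133:146,233:246]=1
n,lab,s,c=cv2.connectedComponentsWithStats((m&mm).astype(np.uint8)); 
for i in range(1,n): print(s[i],c[i])
k=lab[139,240]; print("tip",ray(KE,c[k],.108), ray(KE,c[k],.108)-ray(KE,c[k],.1))
# collar disc ellipse: silvers vs white deck
mask=(g<215).astype(np.uint8); win=np.zeros_like(mask); win[110:162,216:264]=mask[110:162,216:264]
cn,_=cv2.findContours(cv2.morphologyEx(win,cv2.MORPH_OPEN,np.ones((9,9))),cv2.RETR_EXTERNAL,cv2.CHAIN_APPROX_NONE)
e=cv2.fitEllipse(max(cn,key=len));print(e, "collar",ray(KE,e[0],.068), "r",np.mean(e[1])/2*.254/285)
# deck
wm=((g>225)).astype(np.uint8); cn,_=cv2.findContours(wm,cv2.RETR_EXTERNAL,cv2.CHAIN_APPROX_NONE); c=max(cn,key=cv2.contourArea)
print(cv2.boundingRect(c))
L=[];R=[];T=[]
for y in range(40,200,4):
    xs=np.where(wm[y,100:400])[0]+100; L.append((xs.min(),y));R.append((xs.max(),y))
for x in range(150,330,4): T.append((x,np.where(wm[:200,x])[0].min()))
for nme,l in(("left/ridge side",L),("right",R),("top(-y edge)",T)):
    P=np.array([ray(KE,p,.06)[:2] for p in l],np.float32)
    vx,vy,x0,y0=cv2.fitLine(P,cv2.DIST_HUBER,0,.001,.01).ravel();print(nme,np.degrees(np.arctan2(vy,vx)),x0,y0)
print("psi",np.degrees(np.arctan2(st["ee_rot"][1,0],st["ee_rot"][0,0])))
E
```

```text
-75.92558 0.52722657 0.17945309
14.022598 0.5281843 0.1799132
[234 134  11  11  93] [238.9785 138.871 ]
tip [0.5291 0.1824 0.108 ] [-0.0002 -0.0006  0.008 ]
((241.06439208984375, 135.54330444335938), (37.12671661376953, 37.9408073425293), 162.928955078125) collar [0.529  0.1824 0.068 ] r 0.016725571127105175
(130, 14, 217, 220)
left/ridge side -77.93041 0.6202942 0.187977
right -77.932396 0.4449537 0.15619348
top(-y edge) 12.326242 0.5409691 0.08549473
psi -78.11000823931057
```

Shaft measured: the tip disc at (239,139) and the collar ellipse give the same axis, (0.529, 0.182), with collar radius 16.7 mm against 17 given. The tooth is at −75.95° in both line fits. The unit's −y is at −77.9°. Next, look at the selector.

Emit:
drive_tool(
  deltas=[
    {"dx":0.466,"dy":0.068,"dz":0.05,"wx":0,"wy":0,"wz":78.5},
    {"dx":0.466,"dy":0.068,"dz":0.05,"wx":0,"wy":0,"wz":78.5},
    {"dx":0.466,"dy":0.068,"dz":0.05,"wx":0,"wy":0,"wz":78.5},
    {"dx":0.466,"dy":0.068,"dz":0.05,"wx":0,"wy":0,"wz":78.5},
    {"dx":0.466,"dy":0.068,"dz":0.05,"wx":0,"wy":0,"wz":78.5},
    {"dx":0.466,"dy":0.068,"dz":0.05,"wx":0,"wy":0,"wz":78.5},
    {"dx":0.466,"dy":0.068,"dz":0.05,"wx":0,"wy":0,"wz":78.5},
    {"dx":0.466,"dy":0.068,"dz":0.05,"wx":0,"wy":0,"wz":78.5},
    {"dx":0.466,"dy":0.068,"dz":0.05,"wx":0,"wy":0,"wz":78.5},
    {"dx":0.466,"dy":0.068,"dz":0.05,"wx":0,"wy":0,"wz":78.5},
    {"dx":0.466,"dy":0.068,"dz":0.05,"wx":0,"wy":0,"wz":78.5},
    {"dx":0.466,"dy":0.068,"dz":0.05,"wx":0,"wy":0,"wz":78.5},
    {"dx":0.466,"dy":0.068,"dz":0.05,"wx":0,"wy":0,"wz":78.5},
    {"dx":0.466,"dy":0.068,"dz":0.05,"wx":0,"wy":0,"wz":78.5},
  ],
)

```text
time_s: 3.05
tcp_pos: [0.5392, -0.2375, 0.111]
ee_rot: [[-0.918, -0.397, 0.001], [-0.397, 0.918, -0.0], [-0.0, -0.0, -1.0]]
wrist_force: [0.1, -0.2, -0.5]
gripper_width: 0.998
```

```bash
python3 - <<'E'
from h import *
st=r.sense(); print(st["time_s"],st["tcp_pos"],st["ee_rot"],st["joints"])
im=cams.capture("wrist"); cv2.imwrite("pics/w3.png",im[:,:,::-1]); np.savez("w3.npz",**{k:st[k] for k in("tcp_pos","ee_rot")})
E
```

```text
3.05 [ 0.5392 -0.2375  0.111 ] [[-0.9177 -0.3974  0.0005]
 [-0.3974  0.9177 -0.    ]
 [-0.0005 -0.0002 -1.    ]] [ -8.0374  24.3655 -13.2996  -0.0044 -52.3043 -58.5458]
```

View pics/w3.png

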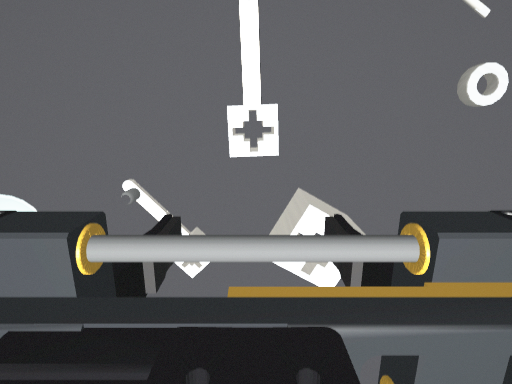

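```bash
python3 - <<'E'
from h import *
im=cv2.imread("pics/w3.png"); g=cv2.cvtColor(im,cv2.COLOR_BGR2GRAY)
KE=model("wrist",dict(np.load("w3.npz")))
crop(im[:,:,::-1],200,60,310,180,5,"w3c.png")
print(g[130,222:286:1]); print(g[92,238:268]); print(g[100:165,240])
# hub sides subpixel via threshold on rows
def cross(v,i0,th=128):
    out=[]
    for i in range(len(v)-1):
        a,b=float(v[i]),float(v[i+1])
        if (a-th)*(b-th)<0: out.append(i0+i+(th-a)/(b-a))
    return out
def fit(pts,z):
    P=np.array([ray(KE,p,z)[:2] for p in pts],np.float32)
    vx,vy,x0,y0=cv2.fitLine(P,cv2.DIST_HUBER,0,.001,.001).ravel(); return np.array([vx,vy]),np.array([x0,y0])
L=[];R=[]
for y in range(110,154,2):
    c=cross(g[y,215:290],215); L.append((c[0],y));R.append((c[-1],y))
T=[];B=[]
for x in list(range(231,242,2))+list(range(264,277,2)):
    c=cross(g[95:170,x],95); T.append((x,c[0]));B.append((x,c[-1]))
A1=[];A2=[]
for y in range(10,100,3):
    c=cross(g[y,220:285],220); A1.append((c[0],y));A2.append((c[-1],y))
for n,l,z in(("L",L,.04),("R",R,.04),("T",T,.04),("B",B,.04),("A1",A1,.01),("A2",A2,.01)):
    d,p=fit(l,z); print(n,np.degrees(np.arctan2(d[1],d[0])),p)
E
```

```text
[102 101 100 102 101 109 254 255 255 255 220 163 161 131 102 101 102 100
 100 102 105 101 103 101  99 100 100 103  99 102 100 101  99 101 101 101
 102 102 101 101 103 101 102 102 101 102 102 100 102 160 177 183 255 255
 255 255 174 101 102 101 102 101 102 102]
[101 100 102  99  97 255 255 255 255 255 255 255 255 255 255 255 255 255
 255 255 255 255 255 102 100 100 101 100 101 101]
[100 101 101 101 100 237 255 255 255 255 255 255 255 255 255 255 255 255
 255 255 255 255 255 255 255 255 255 250 102 101 100 100 109 150 189 240
 255 255 255 255 255 255 255 255 255 255 255 255 255 255 255 255 255 255
 255 255 255  99 100  99 102 100 101 102 102]
L 25.486853 [ 0.4905 -0.2815]
R 26.46552 [ 0.4766 -0.2428]
T -64.56693 [ 0.468  -0.2722]
B -64.40071 [ 0.5043 -0.2524]
A1 25.751911 [ 0.4274 -0.2982]
A2 25.561373 [ 0.4207 -0.283 ]
```

View pics/w3c.png

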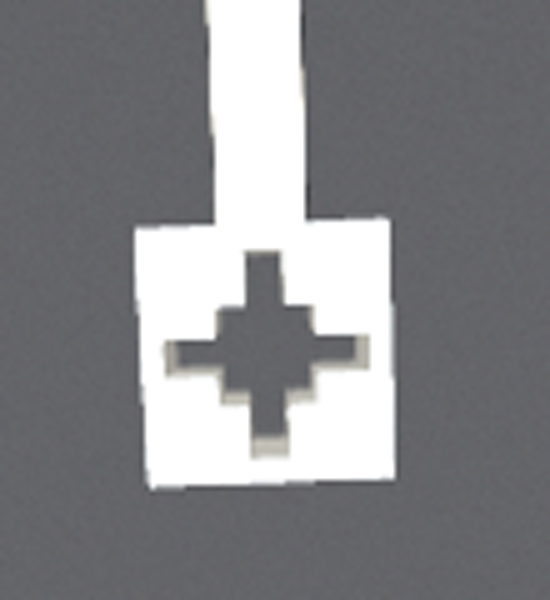

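The middle selector's hub top is at (253,131) and its arm points up the picture. The centre is (0.4857, −0.2612), yaw −154.4°, and the hub measures about 41 mm against 40 given. Reach down and grip.

Emit:
drive_tool(
  deltas=[
    {"dx":0.0585,"dy":-0.0005,"dz":0.0,"wx":0,"wy":0,"wz":-2.2},
    {"dx":0.0585,"dy":-0.0005,"dz":0.0,"wx":0,"wy":0,"wz":-2.2},
    {"dx":0.0585,"dy":-0.0005,"dz":0.03,"wx":0,"wy":0,"wz":-2.2},
    {"dx":0.0585,"dy":-0.0005,"dz":0.06,"wx":0,"wy":0,"wz":-2.2},
    {"dx":0.0585,"dy":-0.0005,"dz":0.085,"wx":0,"wy":0,"wz":-2.2},
    {"dx":0.0585,"dy":-0.0005,"dz":0.102,"wx":0,"wy":0,"wz":-2.2},
    {"dx":0.0585,"dy":-0.0005,"dz":0.102,"wx":0,"wy":0,"wz":-2.2},
    {"dx":0.0585,"dy":-0.0005,"dz":0.102,"wx":0,"wy":0,"wz":-2.2},
    {"dx":0.0585,"dy":-0.0005,"dz":0.102,"wx":0,"wy":0,"wz":-2.2},
  ],
)

```text
time_s: 4.0
tcp_pos: [0.4865, -0.2625, 0.0099]
ee_rot: [[-0.902, -0.431, 0.002], [-0.431, 0.902, -0.001], [-0.002, -0.002, -1.0]]
wrist_force: [0.1, -0.8, 0.7]
gripper_width: 1.001
```

Emit:
drive_tool(
  deltas=[
    {"dx":0,"dy":0,"dz":0,"wx":0,"wy":0,"wz":0},
    {"dx":0,"dy":0,"dz":0,"wx":0,"wy":0,"wz":0},
    {"dx":0,"dy":0,"dz":0,"wx":0,"wy":0,"wz":0},
    {"dx":0,"dy":0,"dz":0,"wx":0,"wy":0,"wz":0},
    {"dx":0,"dy":0,"dz":0,"wx":0,"wy":0,"wz":0},
    {"dx":0,"dy":0,"dz":0,"wx":0,"wy":0,"wz":0},
    {"dx":0,"dy":0,"dz":0,"wx":0,"wy":0,"wz":0},
    {"dx":0,"dy":0,"dz":0,"wx":0,"wy":0,"wz":0},
    {"dx":0,"dy":0,"dz":0,"wx":0,"wy":0,"wz":0},
    {"dx":0,"dy":0,"dz":0,"wx":0,"wy":0,"wz":0},
  ],
  gripper=0.3,
)

```text
time_s: 5.0
tcp_pos: [0.4851, -0.2623, 0.0085]
ee_rot: [[-0.903, -0.43, -0.001], [-0.43, 0.903, 0.0], [0.0, 0.001, -1.0]]
wrist_force: [-0.6, 1.9, 0.8]
gripper_width: 0.459
```

```bash
python3 - <<'E'
from h import *
st=r.sense(); print({k:st[k] for k in("time_s","tcp_pos","ee_rot","wrist_force","moment","gripper_width")})
im=cams.capture("wrist"); cv2.imwrite("pics/w4.png",im[:,:,::-1]); np.savez("w4.npz",**{k:st[k] for k in("tcp_pos","ee_rot")})
E
```

```text
{'time_s': 5.0, 'tcp_pos': array([ 0.4851, -0.2623,  0.0085]), 'ee_rot': array([[-0.9028, -0.4301, -0.0006],
       [-0.4301,  0.9028,  0.0003],
       [ 0.0004,  0.0005, -1.    ]]), 'wrist_force': array([-0.5878,  1.9087,  0.776 ]), 'moment': array([ 0.7525,  0.084 , -0.025 ]), 'gripper_width': 0.45885697631594297}
```

View pics/w4.png

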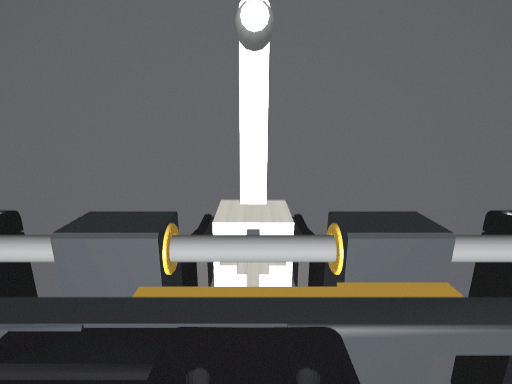

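```bash
python3 - <<'E'
from h import *
im=cv2.imread("pics/w4.png"); g=cv2.cvtColor(im,cv2.COLOR_BGR2GRAY)
s=dict(np.load("w4.npz")); KE=model("wrist",s)
crop(im[:,:,::-1],195,185,315,300,6,"w4c.png")
print(g[196:232,225]);print(g[196:232,283]); print(g[0:50:1,255])
R=s["ee_rot"];t=s["tcp_pos"]
def tool(px,z): return R.T@(ray(KE,px,z)-t)
m=np.zeros_like(g); m[0:34,236:274]=(g[0:34,236:274]>=250)
n,lab,stt,c=cv2.connectedComponentsWithStats(m)
for i in range(1,n): print(stt[i],c[i],tool(c[i],.04))
cs=[]
for y in range(60,190,6):
    xs=np.where(g[y,220:290]>200)[0]+220; cs.append(((xs.min()+xs.max())/2,y))
P=np.array([tool(p,.01)[:2] for p in cs],np.float32)
print(cv2.fitLine(P,cv2.DIST_HUBER,0,.001,.001).ravel())
E
```

```text
[103 102 103 129 178 192 193 192 192 193 191 193 195 196 196 196 196 194
 194 193 192 192 191 191 189 190 248 255 255 255 255 255 255 255 255 255]
[102 103 103 119 162 193 194 194 194 195 195 196 196 197 195 195 193 195
 196 196 195 196 194 195 194 192 241 255 255 255 255 255 255 255 255 255]
[255 255 255 255 255 255 255 255 255 255 255 255 255 255 255 255 255 255
 255 255 255 255 255 255 255 255 255 255 255 255 255 255 141 136 133 131
 128 122 117 114 110 107 103 102  99 101 100  98  98  97]
[239   0  31  32 765] [254.2144  14.3882] [ 0.1091  0.     -0.0315]
[ 1.      0.0034  0.0625 -0.0002]
```

View pics/w4c.png

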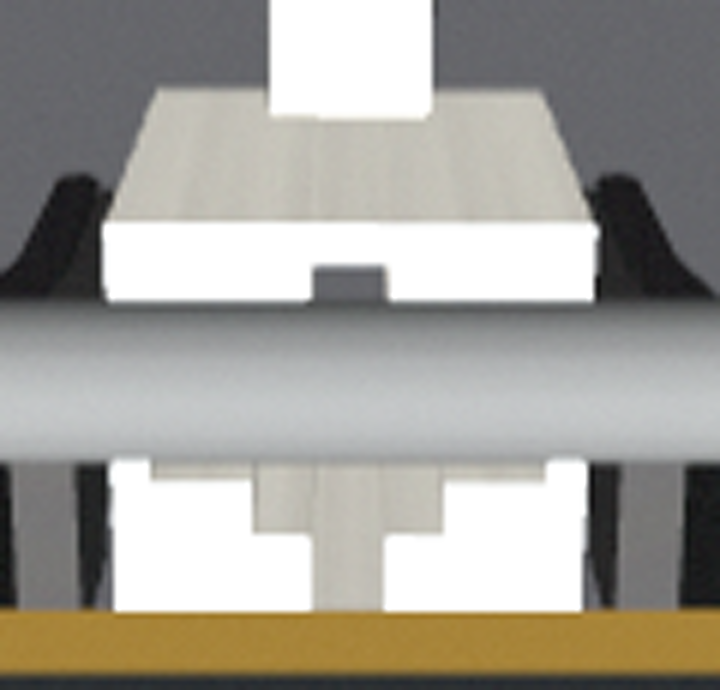

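Gripped: opening 39.9 mm, the arm is in line with the tool, the knob centre is at (254,14), and the bore is at tool x about −0.9 mm. Lift, then carry it over to the shaft.

Emit:
drive_tool(
  deltas=[
    {"dx":0,"dy":0,"dz":-0.03,"wx":0,"wy":0,"wz":0},
    {"dx":0,"dy":0,"dz":-0.07,"wx":0,"wy":0,"wz":0},
    {"dx":0,"dy":0,"dz":-0.105,"wx":0,"wy":0,"wz":0},
    {"dx":0,"dy":0,"dz":-0.13,"wx":0,"wy":0,"wz":0},
    {"dx":0,"dy":0,"dz":-0.13,"wx":0,"wy":0,"wz":0},
  ],
)

```text
time_s: 5.55
tcp_pos: [0.4877, -0.2634, 0.1422]
ee_rot: [[-0.902, -0.431, 0.008], [-0.431, 0.902, -0.003], [-0.006, -0.006, -1.0]]
wrist_force: [1.2, -0.4, -2.5]
gripper_width: 0.455
```

Emit:
drive_tool(
  deltas=[
    {"dx":-0.02,"dy":0.03,"dz":0,"wx":0,"wy":0,"wz":-6},
    {"dx":-0.04,"dy":0.065,"dz":0,"wx":0,"wy":0,"wz":-13},
    {"dx":-0.06,"dy":0.1,"dz":0,"wx":0,"wy":0,"wz":-20},
    {"dx":-0.08,"dy":0.133,"dz":0,"wx":0,"wy":0,"wz":-27},
    {"dx":-0.1,"dy":0.166,"dz":0,"wx":0,"wy":0,"wz":-34},
    {"dx":-0.12,"dy":0.2,"dz":0,"wx":0,"wy":0,"wz":-41},
    {"dx":-0.14,"dy":0.232,"dz":0,"wx":0,"wy":0,"wz":-48},
    {"dx":-0.16,"dy":0.265,"dz":0,"wx":0,"wy":0,"wz":-55},
    {"dx":-0.18,"dy":0.298,"dz":0,"wx":0,"wy":0,"wz":-62},
    {"dx":-0.2,"dy":0.33,"dz":0,"wx":0,"wy":0,"wz":-68},
    {"dx":-0.215,"dy":0.357,"dz":0,"wx":0,"wy":0,"wz":-73},
    {"dx":-0.225,"dy":0.373,"dz":0,"wx":0,"wy":0,"wz":-77},
    {"dx":-0.2306,"dy":0.3817,"dz":0,"wx":0,"wy":0,"wz":-78.6},
    {"dx":-0.2306,"dy":0.3817,"dz":0,"wx":0,"wy":0,"wz":-78.6},
    {"dx":-0.2306,"dy":0.3817,"dz":0,"wx":0,"wy":0,"wz":-78.6},
  ],
)

```text
time_s: 7.05
tcp_pos: [0.5286, 0.1803, 0.1375]
ee_rot: [[0.242, -0.97, -0.002], [-0.97, -0.242, -0.001], [0.001, 0.002, -1.0]]
wrist_force: [0.7, -0.2, -2.5]
gripper_width: 0.458
```

```bash
cat > s.py <<'E'
from h import *
import sys
st=r.sense(); print({k:st[k] for k in("time_s","tcp_pos","wrist_force","moment","gripper_width")})
R=st["ee_rot"];print("psi",np.degrees(np.arctan2(R[1,0],R[0,0])),"tilt",R[:,2])
d=np.array([.5292,.1815,0])-st["tcp_pos"]; print("to axis, tool axes",(R.T@d)[:2])
print("world x,y in tool",R.T@[1,0,0],R.T@[0,1,0])
for n in sys.argv[2:]:
    im=cams.capture(n); cv2.imwrite(f"pics/{n}_{sys.argv[1]}.png",im[:,:,::-1])
E
python3 s.py a wrist side
```

```text
{'time_s': 7.05, 'tcp_pos': array([0.5286, 0.1803, 0.1375]), 'wrist_force': array([ 0.6643, -0.1898, -2.4974]), 'moment': array([ 0.0914, -0.0118,  0.0536]), 'gripper_width': 0.457690923546185}
psi -76.01360378314995 tilt [-0.0022 -0.0012 -1.    ]
to axis, tool axes [-0.0011 -0.0012]
world x,y in tool [ 0.2417 -0.9704 -0.0022] [-0.9704 -0.2417 -0.0012]
```

View pics/wrist_a.png

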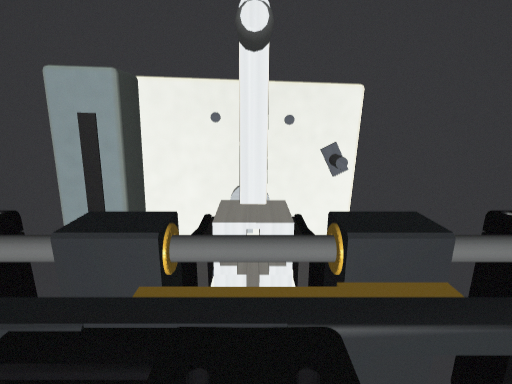

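View pics/side_a.png

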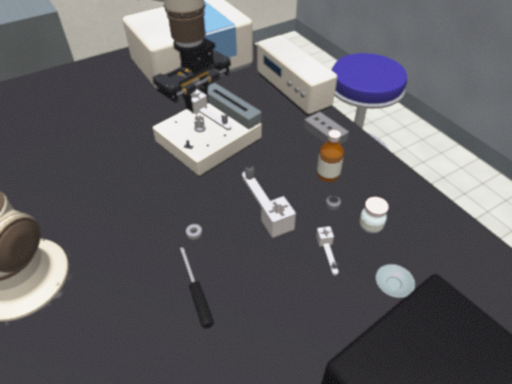

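Emit:
drive_tool(
  deltas=[
    {"dx":-0.0011,"dy":-0.0012,"dz":0.01,"wx":0,"wy":0,"wz":0},
    {"dx":-0.0011,"dy":-0.0012,"dz":0.01,"wx":0,"wy":0,"wz":0},
    {"dx":-0.0011,"dy":-0.0012,"dz":0.01,"wx":0,"wy":0,"wz":0},
    {"dx":-0.0011,"dy":-0.0012,"dz":0.01,"wx":0,"wy":0,"wz":0},
    {"dx":-0.0011,"dy":-0.0012,"dz":0.01,"wx":0,"wy":0,"wz":0},
  ],
)

```text
time_s: 7.65
tcp_pos: [0.5303, 0.1827, 0.1287]
ee_rot: [[0.243, -0.97, 0.0], [-0.97, -0.243, 0.0], [-0.0, -0.0, -1.0]]
wrist_force: [-0.3, 0.3, -2.6]
gripper_width: 0.458
```

```bash
python3 s.py b
```

```text
{'time_s': 7.65, 'tcp_pos': array([0.5303, 0.1827, 0.1287]), 'wrist_force': array([-0.2921,  0.3087, -2.5796]), 'moment': array([ 0.1003,  0.0027, -0.017 ]), 'gripper_width': 0.45814831229035863}
psi -75.92682410913011 tilt [ 0.0004  0.0002 -1.    ]
to axis, tool axes [0.0009 0.0014]
world x,y in tool [ 0.2432 -0.97    0.0004] [-0.97   -0.2432  0.0002]
```

Emit:
drive_tool(
  deltas=[
    {"dx":0.0009,"dy":0.0012,"dz":0.005,"wx":0,"wy":0,"wz":0},
    {"dx":0.0009,"dy":0.0012,"dz":0.009,"wx":0,"wy":0,"wz":0},
    {"dx":0.0009,"dy":0.0012,"dz":0.009,"wx":0,"wy":0,"wz":0},
    {"dx":0.0009,"dy":0.0012,"dz":0.009,"wx":0,"wy":0,"wz":0},
    {"dx":0.0009,"dy":0.0012,"dz":0.009,"wx":0,"wy":0,"wz":0},
    {"dx":0.0009,"dy":0.0012,"dz":0.009,"wx":0,"wy":0,"wz":0},
    {"dx":0.0009,"dy":0.0012,"dz":0.009,"wx":0,"wy":0,"wz":0},
    {"dx":0.0009,"dy":0.0012,"dz":0.009,"wx":0,"wy":0,"wz":0},
  ],
)

```text
time_s: 8.45
tcp_pos: [0.5293, 0.1815, 0.1196]
ee_rot: [[0.243, -0.97, 0.0], [-0.97, -0.243, 0.0], [-0.0, -0.0, -1.0]]
wrist_force: [-0.1, -0.5, -2.1]
gripper_width: 0.457
```

```bash
python3 s.py c wrist side
```

```text
{'time_s': 8.45, 'tcp_pos': array([0.5293, 0.1815, 0.1196]), 'wrist_force': array([-0.0627, -0.4767, -2.1309]), 'moment': array([ 0.123 , -0.0185,  0.0283]), 'gripper_width': 0.45687793268261656}
psi -75.9203223306423 tilt [ 0.0001  0.0001 -1.    ]
to axis, tool axes [-0.      0.0001]
world x,y in tool [ 0.2433 -0.97    0.0001] [-0.97   -0.2433  0.0001]
```

```bash
python3 - <<'E'
from h import *
im=cv2.imread("pics/side_c.png")[:,:,::-1]; crop(im,140,60,280,180,5,"side_cc.png")
im=cv2.imread("pics/wrist_c.png")[:,:,::-1]; crop(im,195,185,315,300,5,"wrist_cc.png")
E
```

```text
(no output)
```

View pics/side_cc.png

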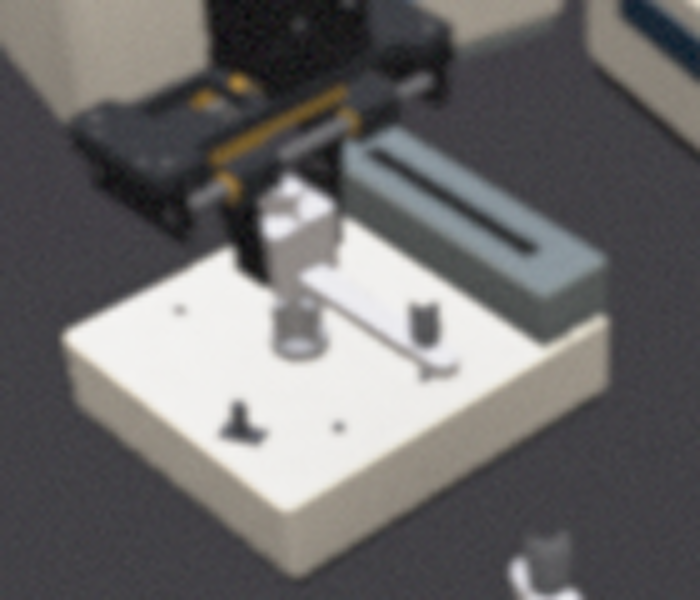

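View pics/wrist_cc.png

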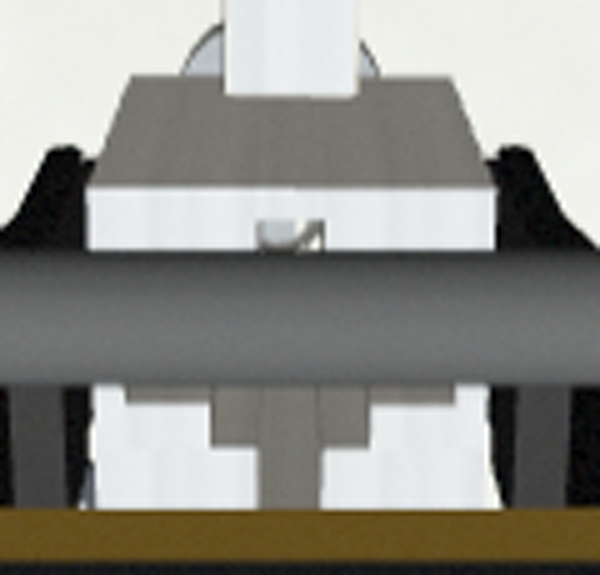

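```bash
python3 - <<'E'
from h import *
im=cv2.imread("pics/wrist_c.png"); g=cv2.cvtColor(im,cv2.COLOR_BGR2GRAY)
st=r.sense(); KE=model("wrist",st); R=st["ee_rot"];t=st["tcp_pos"]
tool=lambda p,z:(R.T@(ray(KE,p,z)-t))[:2]
print("axis px at .068",proj(KE,[.529,.1824,.068]))
for y in (192,194,196,198): print(y,g[y,228:276])
E
```

```text
axis px at .068 [250.6122 208.234 ]
192 [237 238 237 238 238 239 232 150 109 145 173 160 234 233 232 230 230 230
 230 231 235 236 236 236 236 237 236 235 235 234 235 233 234 233 236 237
 237 235 226 228 240 239 240 239 240 239 240 240]
194 [237 238 238 238 238 189 110 158 190 192 189 158 234 233 231 231 231 230
 229 232 234 238 236 236 237 238 236 234 235 234 234 234 234 234 236 237
 237 234 223 107 187 240 240 240 240 239 240 239]
196 [238 237 238 237 189 142 189 191 190 191 188 155 234 233 232 231 231 230
 230 231 235 237 236 236 237 238 236 234 234 234 234 232 234 234 235 236
 237 235 219 189 157 150 239 240 240 239 240 240]
198 [239 239 238 195 160 193 195 194 194 195 194 158 234 232 231 232 231 231
 229 232 235 237 236 236 237 238 236 235 235 233 234 234 234 235 235 236
 236 235 212 188 188 156 161 239 240 239 240 241]
```

```bash
python3 - <<'E'
from h import *
s=dict(np.load("w4.npz")); KE=model("wrist",s); R=s["ee_rot"];t=s["tcp_pos"]
print(R,t); print(cams.camera_model("wrist"))
for p,z in (((254.2,14.4),.04),((253.5,100),.01)):
    w=ray(KE,p,z); print(w,R.T@(w-t),proj(KE,w))
st=r.sense(); KE=model("wrist",st); R=st["ee_rot"];t=st["tcp_pos"]
for p,z in (((253,198),.119),((250.65,208.2),.068)):
    w=ray(KE,p,z); print(w,R.T@(w-t))
E
```

```text
[[-0.9028 -0.4301 -0.0006]
 [-0.4301  0.9028  0.0003]
 [ 0.0004  0.0005 -1.    ]] [ 0.4851 -0.2623  0.0085]
{'intrinsics': array([[285.0161,   0.    , 252.4854],
       [  0.    , 285.0161, 190.1852],
       [  0.    ,   0.    ,   1.    ]]), 'T_tool_cam': array([[ 0.0002, -0.9692, -0.2464,  0.0678],
       [ 1.    , -0.0001,  0.0012,  0.0012],
       [-0.0012, -0.2464,  0.9692, -0.1613],
       [ 0.    ,  0.    ,  0.    ,  1.    ]])}
[ 0.3862 -0.307   0.04  ] [ 0.1085  0.0021 -0.0315] [254.2  14.4]
[ 0.4147 -0.2936  0.01  ] [ 0.077   0.002  -0.0015] [253.5 100. ]
[0.5329 0.1599 0.119 ] [0.0219 0.0017 0.0006]
[0.529  0.1824 0.068 ] [-0.0009  0.0001  0.0516]
```

```bash
python3 - <<'E'
from h import *
T=[np.array(cams.camera_model("wrist")["T_tool_cam"]) for _ in range(200)]
T=np.array(T); print(T[:5,:3,3]); print(T.mean(0),T[:,:3,3].std(0), r.sense()["time_s"])
E
python3 - <<'E'
from h import *
print(np.array(cams.camera_model("wrist")["T_tool_cam"])[:3,3])
E
```

```text
[[ 0.0678  0.0012 -0.1613]
 [ 0.0678  0.0012 -0.1613]
 [ 0.0678  0.0012 -0.1613]
 [ 0.0678  0.0012 -0.1613]
 [ 0.0678  0.0012 -0.1613]]
[[ 0.0002 -0.9692 -0.2464  0.0678]
 [ 1.     -0.0001  0.0012  0.0012]
 [-0.0012 -0.2464  0.9692 -0.1613]
 [ 0.      0.      0.      1.    ]] [0. 0. 0.] 8.55
[ 0.0678  0.0012 -0.1613]
```

The reported wrist calibration changes slightly between moments, so I'll compare the hub and collar within one image instead.

```bash
python3 s.py d wrist; python3 - <<'E'
from h import *
from scipy.optimize import least_squares
im=cv2.imread("pics/wrist_d.png"); g=cv2.cvtColor(im,cv2.COLOR_BGR2GRAY).astype(float)
st=r.sense(); KE=model("wrist",st); R=st["ee_rot"];t=st["tcp_pos"]
hb=t[2]-.0085
tool=lambda p,z:(R.T@(ray(KE,p,z)-t))[:2]
pts=[]
for y in range(191,200):
    row=g[y]
    for rng in (range(226,239),range(277,267,-1)):
        rng=list(rng)
        for a,b in zip(rng,rng[1:]):
            if row[a]>=215>row[b]: pts.append((a+(b-a)*(row[a]-215)/(row[a]-row[b]),y)); break
print(len(pts)); P=np.array([tool(p,.068) for p in pts])
f=least_squares(lambda c:np.hypot(P[:,0]-c[0],P[:,1]-c[1])-.017,[0,0],loss="soft_l1",f_scale=.0003); print("collar tool",f.x,np.abs(f.fun).max())
# arm centreline
C=[]
for y in range(60,195,5):
    v=g[y]; 
    # arm brighter than deck? use gradient extremes
    C.append((y,)) 
print(g[60,230:278].astype(int));print(g[150,230:278].astype(int)); print(g[0:40,254].astype(int)); print(g[195:226,225].astype(int)); print(g[20,228:282].astype(int))
print("frontedge", tool((253,221.9),hb+.04),"facebottom",tool((253,199.7),hb))
E
```

```text
{'time_s': 8.55, 'tcp_pos': array([0.5293, 0.1815, 0.1196]), 'wrist_force': array([ 0.4835, -0.4355, -1.8071]), 'moment': array([ 0.1244, -0.0529, -0.0147]), 'gripper_width': 0.4580281454197702}
psi -75.92007889613987 tilt [ 0.0001  0.0001 -1.    ]
to axis, tool axes [0.     0.0001]
world x,y in tool [ 0.2433 -0.97    0.0001] [-0.97   -0.2433  0.0001]
15
collar tool [ 0.0007 -0.    ] 0.00020619482245796614
[ 57  57  55  55  56  58  54  57  64 231 232 232 231 231 230 230 231 232
 235 238 236 235 232 234 235 234 233 231 230 230 230 232 232 233 234 234
 235 236 231  64  57  56  58  57  56  57  57  59]
[236 235 236 237 236 237 237 237 236 187 227 233 231 230 230 230 228 230
 234 237 236 235 236 237 235 233 233 233 233 232 232 234 235 235 235 236
 232 206 239 237 237 238 236 235 235 236 237 235]
[231 230 229 231 230 231 231 231 230 231 231 230 230 231 232 231 230 231
 232 230 233 232 233 234 234 232 232 232 234 234 235 218 107  75  74  69
  68  68  65  62]
[239 240 239 238 223 142 118 118 118 117 116 117 117 119 118 118 118 120
 119 121 118 118 117 119 117 116 115 167 229 230 229]
[ 57  55  56  57  54  56  56  63  71  74  77  80  89 220 232 231 230 231
 232 234 231 230 227 229 229 233 233 233 231 231 230 230 232 233 234 233
 234 235 233 232 115  82  77  74  68  67  57  58  56  58  58  57  55  56]
frontedge [0.019  0.0016] facebottom [0.0186 0.0018]
```

```bash
python3 - <<'E'
from h import *
from scipy.optimize import least_squares
im=cv2.imread("pics/wrist_d.png"); g=cv2.cvtColor(im,cv2.COLOR_BGR2GRAY).astype(float)
st=r.sense(); KE=model("wrist",st); R=st["ee_rot"];t=st["tcp_pos"]
tool=lambda p,z:(R.T@(ray(KE,p,z)-t))[:2]
out=[];inn=[]
for y in range(191,200):
    row=g[y]
    for rng in (range(226,239),range(277,266,-1)):
        rng=list(rng); k=None
        for i,(a,b) in enumerate(zip(rng,rng[1:])):
            if k is None and row[a]>=190>row[b]: out.append((a+(b-a)*(row[a]-190)/(row[a]-row[b]),y)); k=i
            elif k is not None and row[a]<165<=row[b] and row[b]<215:
                inn.append((a+(b-a)*(165-row[a])/(row[b]-row[a]),y)); break
for n,l,z in(("outer@60",out,.060),("inner@68",inn,.068)):
    P=np.array([tool(p,z) for p in l]); print(len(l),end=' ')
    f=least_squares(lambda c:np.hypot(P[:,0]-c[0],P[:,1]-c[1])-.017,[0,0],loss="soft_l1",f_scale=.0003); print(n,f.x,np.abs(f.fun).max())
E
```

```text
16 outer@60 [-0.0011 -0.    ] 0.00014931522469413538
12 inner@68 [-0.0017 -0.0001] 0.00015106005751397422
```

In the same image the collar centre is at tool (−0.0013, 0.0000) and the bore at (−0.0013, +0.0017). I'll shift −1.7 mm in y and lower onto the pilot.

Emit:
drive_tool(
  deltas=[
    {"dx":0,"dy":-0.0017,"dz":0,"wx":0,"wy":0,"wz":0},
    {"dx":0,"dy":-0.0017,"dz":0,"wx":0,"wy":0,"wz":0},
    {"dx":0,"dy":-0.0017,"dz":0.002,"wx":0,"wy":0,"wz":0},
    {"dx":0,"dy":-0.0017,"dz":0.004,"wx":0,"wy":0,"wz":0},
    {"dx":0,"dy":-0.0017,"dz":0.006,"wx":0,"wy":0,"wz":0},
    {"dx":0,"dy":-0.0017,"dz":0.008,"wx":0,"wy":0,"wz":0},
    {"dx":0,"dy":-0.0017,"dz":0.01,"wx":0,"wy":0,"wz":0},
    {"dx":0,"dy":-0.0017,"dz":0.011,"wx":0,"wy":0,"wz":0},
    {"dx":0,"dy":-0.0017,"dz":0.011,"wx":0,"wy":0,"wz":0},
    {"dx":0,"dy":-0.0017,"dz":0.011,"wx":0,"wy":0,"wz":0},
  ],
)

```text
time_s: 9.6
tcp_pos: [0.531, 0.182, 0.1086]
ee_rot: [[0.243, -0.97, 0.0], [-0.97, -0.243, 0.0], [-0.0, -0.0, -1.0]]
wrist_force: [-0.2, -0.8, -2.3]
gripper_width: 0.456
```

```bash
python3 s.py e
```

```text
{'time_s': 9.6, 'tcp_pos': array([0.531 , 0.182 , 0.1086]), 'wrist_force': array([-0.1865, -0.7723, -2.2522]), 'moment': array([ 0.114 , -0.0535,  0.027 ]), 'gripper_width': 0.45600781866149986}
psi -75.91821016253324 tilt [ 0.0001  0.     -1.    ]
to axis, tool axes [0.     0.0018]
world x,y in tool [ 0.2433 -0.9699  0.0001] [-0.9699 -0.2433  0.    ]
```

Emit:
drive_tool(
  deltas=[
    {"dx":0,"dy":0,"dz":0.002,"wx":0,"wy":0,"wz":0},
    {"dx":0,"dy":0,"dz":0.004,"wx":0,"wy":0,"wz":0},
    {"dx":0,"dy":0,"dz":0.005,"wx":0,"wy":0,"wz":0},
    {"dx":0,"dy":0,"dz":0.006,"wx":0,"wy":0,"wz":0},
    {"dx":0,"dy":0,"dz":0.007,"wx":0,"wy":0,"wz":0},
    {"dx":0,"dy":0,"dz":0.0075,"wx":0,"wy":0,"wz":0},
    {"dx":0,"dy":0,"dz":0.0075,"wx":0,"wy":0,"wz":0},
    {"dx":0,"dy":0,"dz":0.0075,"wx":0,"wy":0,"wz":0},
  ],
)

```text
time_s: 10.4
tcp_pos: [0.5309, 0.1819, 0.1011]
ee_rot: [[0.243, -0.97, 0.0], [-0.97, -0.243, 0.0], [0.0, -0.0, -1.0]]
wrist_force: [-0.1, -0.6, -2.2]
gripper_width: 0.456
```

```bash
python3 s.py f
```

```text
{'time_s': 10.4, 'tcp_pos': array([0.5309, 0.1819, 0.1011]), 'wrist_force': array([-0.0931, -0.5849, -2.2141]), 'moment': array([ 0.0696, -0.0458,  0.0322]), 'gripper_width': 0.45564668764637273}
psi -75.91672242576679 tilt [ 0.  0. -1.]
to axis, tool axes [-0.      0.0018]
world x,y in tool [ 0.2433 -0.9699  0.    ] [-0.9699 -0.2433  0.    ]
```

Emit:
drive_tool(
  deltas=[
    {"dx":0,"dy":0,"dz":0.001,"wx":0,"wy":0,"wz":0},
    {"dx":0,"dy":0,"dz":0.002,"wx":0,"wy":0,"wz":0},
    {"dx":0,"dy":0,"dz":0.003,"wx":0,"wy":0,"wz":0},
    {"dx":0,"dy":0,"dz":0.003,"wx":0,"wy":0,"wz":0},
    {"dx":0,"dy":0,"dz":0.003,"wx":0,"wy":0,"wz":0},
  ],
)

```text
time_s: 10.9
tcp_pos: [0.5309, 0.1819, 0.098]
ee_rot: [[0.243, -0.97, -0.0], [-0.97, -0.243, -0.0], [0.0, 0.0, -1.0]]
wrist_force: [-0.4, 0.1, -2.4]
gripper_width: 0.457
```

```bash
python3 s.py g
```

```text
{'time_s': 10.9, 'tcp_pos': array([0.5309, 0.1819, 0.098 ]), 'wrist_force': array([-0.4338,  0.1299, -2.3502]), 'moment': array([ 0.082 , -0.0513,  0.0655]), 'gripper_width': 0.4565889517951373}
psi -75.91837786924306 tilt [-0.     -0.0001 -1.    ]
to axis, tool axes [-0.      0.0017]
world x,y in tool [ 0.2433 -0.97   -0.    ] [-0.97   -0.2433 -0.0001]
```

Bottom at 0.0895, which is 4 mm into the teeth with no load. Keep going to just above the collar.

Emit:
drive_tool(
  deltas=[
    {"dx":0,"dy":0,"dz":0.002,"wx":0,"wy":0,"wz":0},
    {"dx":0,"dy":0,"dz":0.004,"wx":0,"wy":0,"wz":0},
    {"dx":0,"dy":0,"dz":0.006,"wx":0,"wy":0,"wz":0},
    {"dx":0,"dy":0,"dz":0.008,"wx":0,"wy":0,"wz":0},
    {"dx":0,"dy":0,"dz":0.01,"wx":0,"wy":0,"wz":0},
    {"dx":0,"dy":0,"dz":0.01,"wx":0,"wy":0,"wz":0},
  ],
)

```text
time_s: 11.5
tcp_pos: [0.5307, 0.1818, 0.0876]
ee_rot: [[0.243, -0.97, -0.001], [-0.97, -0.243, -0.0], [0.0, 0.001, -1.0]]
wrist_force: [-1.0, 0.0, -2.7]
gripper_width: 0.459
```

Emit:
drive_tool(
  deltas=[
    {"dx":0,"dy":0,"dz":0.002,"wx":0,"wy":0,"wz":0},
    {"dx":0,"dy":0,"dz":0.004,"wx":0,"wy":0,"wz":0},
    {"dx":0,"dy":0,"dz":0.006,"wx":0,"wy":0,"wz":0},
    {"dx":0,"dy":0,"dz":0.008,"wx":0,"wy":0,"wz":0},
    {"dx":0,"dy":0,"dz":0.0095,"wx":0,"wy":0,"wz":0},
    {"dx":0,"dy":0,"dz":0.0095,"wx":0,"wy":0,"wz":0},
  ],
)

```text
time_s: 12.1
tcp_pos: [0.5307, 0.1818, 0.0782]
ee_rot: [[0.243, -0.97, -0.001], [-0.97, -0.243, -0.0], [0.0, 0.001, -1.0]]
wrist_force: [0.9, 0.7, -2.7]
gripper_width: 0.456
```

```bash
python3 s.py h side wrist; python3 - <<'E'
from h import *
im=cv2.imread("pics/side_h.png")[:,:,::-1]; crop(im,140,60,280,180,5,"side_hc.png")
E
```

```text
{'time_s': 12.1, 'tcp_pos': array([0.5307, 0.1818, 0.0782]), 'wrist_force': array([ 0.9074,  0.6735, -2.7423]), 'moment': array([ 0.0779, -0.0139,  0.0183]), 'gripper_width': 0.45648666344575317}
psi -75.92146490903734 tilt [-0.0005 -0.0003 -1.    ]
to axis, tool axes [-0.0001  0.0015]
world x,y in tool [ 0.2433 -0.97   -0.0005] [-0.97   -0.2433 -0.0003]
```

View pics/side_hc.png

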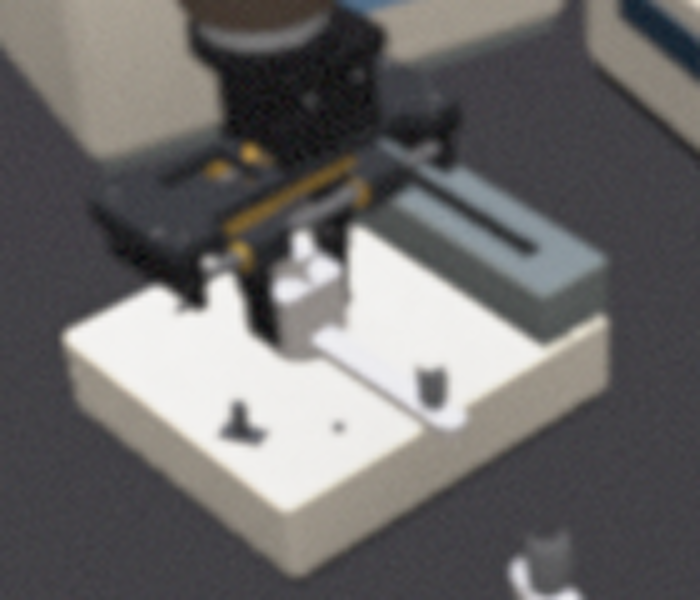

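View pics/wrist_h.png

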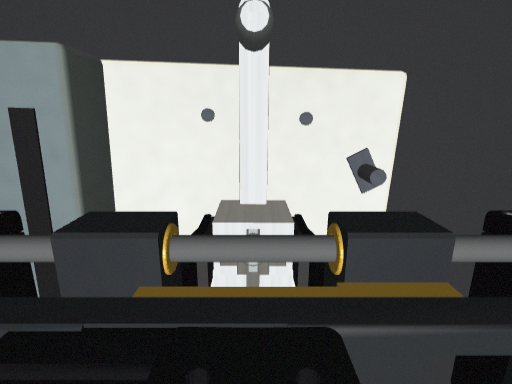

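The side view shows the shaft tip coming out of the bore and the arm over the right-hand side. Now seat it.

Emit:
drive_tool(
  deltas=[
    {"dx":0,"dy":0,"dz":0.001,"wx":0,"wy":0,"wz":0},
    {"dx":0,"dy":0,"dz":0.0015,"wx":0,"wy":0,"wz":0},
    {"dx":0,"dy":0,"dz":0.002,"wx":0,"wy":0,"wz":0},
    {"dx":0,"dy":0,"dz":0.002,"wx":0,"wy":0,"wz":0},
    {"dx":0,"dy":0,"dz":0.002,"wx":0,"wy":0,"wz":0},
  ],
)

```text
time_s: 12.7
tcp_pos: [0.5309, 0.1819, 0.0766]
ee_rot: [[0.243, -0.97, 0.0], [-0.97, -0.243, -0.0], [0.0, -0.0, -1.0]]
wrist_force: [-0.6, 0.0, -2.1]
gripper_width: 0.457
```

```bash
python3 s.py i
```

```text
{'time_s': 12.7, 'tcp_pos': array([0.5309, 0.1819, 0.0766]), 'wrist_force': array([-0.5696,  0.0008, -2.0654]), 'moment': array([ 0.0969, -0.0154,  0.003 ]), 'gripper_width': 0.45666242884327046}
psi -75.92016283438987 tilt [ 0. -0. -1.]
to axis, tool axes [-0.      0.0018]
world x,y in tool [ 0.2433 -0.97    0.    ] [-0.97   -0.2433 -0.    ]
```

Emit:
drive_tool(
  deltas=[
    {"dx":0,"dy":0,"dz":0.0005,"wx":0,"wy":0,"wz":0},
    {"dx":0,"dy":0,"dz":0.001,"wx":0,"wy":0,"wz":0},
    {"dx":0,"dy":0,"dz":0.001,"wx":0,"wy":0,"wz":0},
    {"dx":0,"dy":0,"dz":0.001,"wx":0,"wy":0,"wz":0},
  ],
)

```text
time_s: 13.1
tcp_pos: [0.531, 0.182, 0.0758]
ee_rot: [[0.243, -0.97, 0.0], [-0.97, -0.243, 0.0], [-0.0, -0.0, -1.0]]
wrist_force: [-0.2, 0.1, -1.3]
gripper_width: 0.456
```

```bash
python3 s.py j
```

```text
{'time_s': 13.1, 'tcp_pos': array([0.531 , 0.182 , 0.0758]), 'wrist_force': array([-0.2132,  0.0618, -1.2774]), 'moment': array([ 0.0208,  0.1534, -0.0306]), 'gripper_width': 0.45607780793149616}
psi -75.9128171523089 tilt [ 0.0003  0.0001 -1.    ]
to axis, tool axes [0.     0.0019]
world x,y in tool [ 0.2434 -0.9699  0.0003] [-0.9699 -0.2434  0.0001]
```

Seated with about 1 N of load. Swing clockwise about the shaft axis, first most of the way.

Emit:
drive_tool(
  deltas=[
    {"dx":0,"dy":0.0001,"dz":0,"wx":0,"wy":0,"wz":4},
    {"dx":0,"dy":0.0002,"dz":0,"wx":0,"wy":0,"wz":8},
    {"dx":0,"dy":0.0003,"dz":0,"wx":0,"wy":0,"wz":12},
    {"dx":-0.0001,"dy":0.0004,"dz":0,"wx":0,"wy":0,"wz":16},
    {"dx":-0.0001,"dy":0.0004,"dz":0,"wx":0,"wy":0,"wz":20},
    {"dx":-0.0001,"dy":0.0005,"dz":0,"wx":0,"wy":0,"wz":24},
    {"dx":-0.0002,"dy":0.0006,"dz":0,"wx":0,"wy":0,"wz":28},
    {"dx":-0.0002,"dy":0.0007,"dz":0,"wx":0,"wy":0,"wz":32},
    {"dx":-0.0002,"dy":0.0008,"dz":0,"wx":0,"wy":0,"wz":36},
    {"dx":-0.0003,"dy":0.0008,"dz":0,"wx":0,"wy":0,"wz":40},
    {"dx":-0.0003,"dy":0.0009,"dz":0,"wx":0,"wy":0,"wz":44},
    {"dx":-0.0003,"dy":0.0009,"dz":0,"wx":0,"wy":0,"wz":44},
  ],
)

```text
time_s: 14.3
tcp_pos: [0.5292, 0.1819, 0.0757]
ee_rot: [[-0.498, -0.867, -0.001], [-0.867, 0.498, -0.0], [0.001, 0.001, -1.0]]
wrist_force: [-3.9, 1.5, 2.2]
gripper_width: 0.457
```

```bash
python3 s.py k wrist
```

```text
{'time_s': 14.3, 'tcp_pos': array([0.5292, 0.1819, 0.0757]), 'wrist_force': array([-3.9357,  1.5354,  2.2375]), 'moment': array([0.3555, 1.0061, 0.0132]), 'gripper_width': 0.4567736070515714}
psi -119.89611013105342 tilt [-0.0014 -0.0005 -1.    ]
to axis, tool axes [ 0.0002 -0.0003]
world x,y in tool [-0.4984 -0.8669 -0.0014] [-0.8669  0.4984 -0.0005]
```

View pics/wrist_k.png

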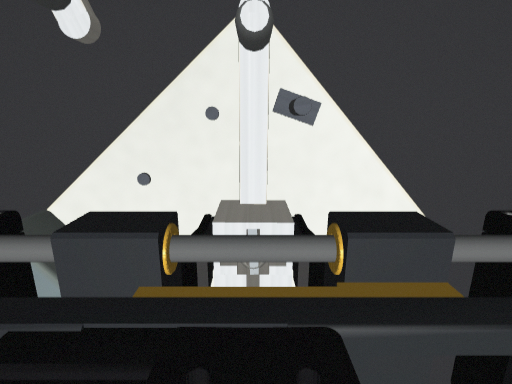

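Emit:
drive_tool(
  deltas=[
    {"dx":0,"dy":0.0003,"dz":0,"wx":0,"wy":0,"wz":3},
    {"dx":0,"dy":0.0006,"dz":0,"wx":0,"wy":0,"wz":6},
    {"dx":0,"dy":0.0008,"dz":0,"wx":0,"wy":0,"wz":8},
    {"dx":0,"dy":0.0008,"dz":0,"wx":0,"wy":0,"wz":9.5},
    {"dx":0,"dy":0.0008,"dz":0,"wx":0,"wy":0,"wz":9.5},
    {"dx":0,"dy":0.0008,"dz":0,"wx":0,"wy":0,"wz":9.5},
  ],
)

```text
time_s: 14.95
tcp_pos: [0.5288, 0.1822, 0.0757]
ee_rot: [[-0.634, -0.773, -0.001], [-0.773, 0.634, -0.001], [0.001, 0.0, -1.0]]
wrist_force: [-4.3, 0.3, 4.5]
gripper_width: 0.456
```

```bash
python3 s.py l wrist
```

```text
{'time_s': 14.95, 'tcp_pos': array([0.5288, 0.1822, 0.0757]), 'wrist_force': array([-4.2832,  0.3089,  4.5108]), 'moment': array([0.0617, 1.363 , 0.1972]), 'gripper_width': 0.45592697041922065}
psi -129.37561267041633 tilt [-0.0009 -0.0005 -1.    ]
to axis, tool axes [ 0.0002 -0.0007]
world x,y in tool [-0.6344 -0.773  -0.0009] [-0.773   0.6344 -0.0005]
```

View pics/wrist_l.png

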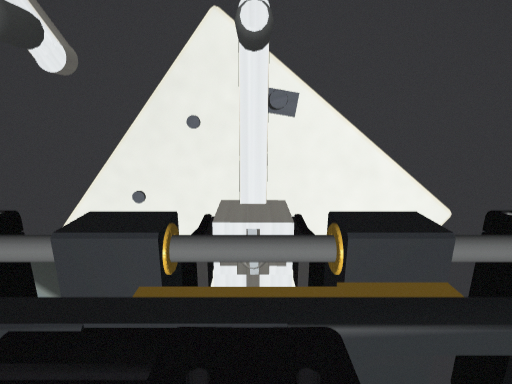

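The post at (278,100) now touches the arm's edge at about column 268. Nudge 1° more, ease the downward load, and check.

Emit:
drive_tool(
  deltas=[
    {"dx":0.0003,"dy":0.0004,"dz":-0.0008,"wx":0,"wy":0,"wz":0.5},
    {"dx":0.0003,"dy":0.0004,"dz":-0.0008,"wx":0,"wy":0,"wz":1},
    {"dx":0.0003,"dy":0.0004,"dz":-0.0008,"wx":0,"wy":0,"wz":1},
    {"dx":0.0003,"dy":0.0004,"dz":-0.0008,"wx":0,"wy":0,"wz":1},
  ],
)

```text
time_s: 15.4
tcp_pos: [0.5287, 0.1822, 0.0758]
ee_rot: [[-0.648, -0.761, -0.0], [-0.761, 0.648, -0.001], [0.001, 0.0, -1.0]]
wrist_force: [-0.6, -1.5, -4.8]
gripper_width: 0.462
```

```bash
python3 s.py m
```

```text
{'time_s': 15.4, 'tcp_pos': array([0.5287, 0.1822, 0.0758]), 'wrist_force': array([-0.634 , -1.477 , -4.8197]), 'moment': array([-0.3539,  0.0274,  0.3236]), 'gripper_width': 0.4624575605769382}
psi -130.41249789814626 tilt [-0.0005 -0.0005 -1.    ]
to axis, tool axes [ 0.0001 -0.0008]
world x,y in tool [-0.6483 -0.7614 -0.0005] [-0.7614  0.6483 -0.0005]
```

Yaw moment rose from 0.20 to 0.32 N m, so it is against the post. Let go, then back off straight up.

Emit:
drive_tool(
  deltas=[
    {"dx":0,"dy":0,"dz":0.0004,"wx":0,"wy":0,"wz":0},
    {"dx":0,"dy":0,"dz":0.0004,"wx":0,"wy":0,"wz":0},
    {"dx":0,"dy":0,"dz":0.0004,"wx":0,"wy":0,"wz":0},
    {"dx":0,"dy":0,"dz":0.0004,"wx":0,"wy":0,"wz":0},
    {"dx":0,"dy":0,"dz":0.0004,"wx":0,"wy":0,"wz":0},
    {"dx":0,"dy":0,"dz":0.0004,"wx":0,"wy":0,"wz":0},
    {"dx":0,"dy":0,"dz":0.0004,"wx":0,"wy":0,"wz":0},
    {"dx":0,"dy":0,"dz":0.0004,"wx":0,"wy":0,"wz":0},
  ],
  gripper=1,
)

```text
time_s: 16.2
tcp_pos: [0.5288, 0.1824, 0.076]
ee_rot: [[-0.648, -0.761, 0.0], [-0.761, 0.648, 0.0], [-0.0, -0.0, -1.0]]
wrist_force: [-0.5, -0.3, -0.2]
gripper_width: 0.988
```

Emit:
drive_tool(
  deltas=[
    {"dx":0,"dy":0,"dz":-0.01,"wx":0,"wy":0,"wz":0},
    {"dx":0,"dy":0,"dz":-0.03,"wx":0,"wy":0,"wz":0},
    {"dx":0,"dy":0,"dz":-0.06,"wx":0,"wy":0,"wz":0},
    {"dx":0,"dy":0,"dz":-0.08,"wx":0,"wy":0,"wz":0},
    {"dx":-0.06,"dy":0,"dz":-0.08,"wx":0,"wy":0,"wz":0},
    {"dx":-0.06,"dy":0,"dz":-0.08,"wx":0,"wy":0,"wz":0},
    {"dx":-0.06,"dy":0,"dz":-0.08,"wx":0,"wy":0,"wz":0},
    {"dx":-0.06,"dy":0,"dz":-0.08,"wx":0,"wy":0,"wz":0},
  ],
)

```text
time_s: 17.0
tcp_pos: [0.5668, 0.2275, 0.1555]
ee_rot: [[-0.648, -0.761, -0.002], [-0.761, 0.648, -0.001], [0.002, 0.001, -1.0]]
wrist_force: [0.4, 0.7, 0.5]
gripper_width: 1.0
```

```bash
python3 s.py n wrist side; python3 - <<'E'
from h import *
im=cv2.imread("pics/side_n.png")[:,:,::-1]; crop(im,140,60,280,180,5,"side_nc.png")
E
```

```text
{'time_s': 17.0, 'tcp_pos': array([0.5668, 0.2275, 0.1555]), 'wrist_force': array([0.446 , 0.6541, 0.5242]), 'moment': array([ 0.0961, -0.1387, -0.0019]), 'gripper_width': 1.0002810643508}
psi -130.4242121293091 tilt [-0.0017 -0.0009 -1.    ]
to axis, tool axes [ 0.0591 -0.0013]
world x,y in tool [-0.6484 -0.7613 -0.0017] [-0.7613  0.6484 -0.0009]
```

View pics/side_nc.png

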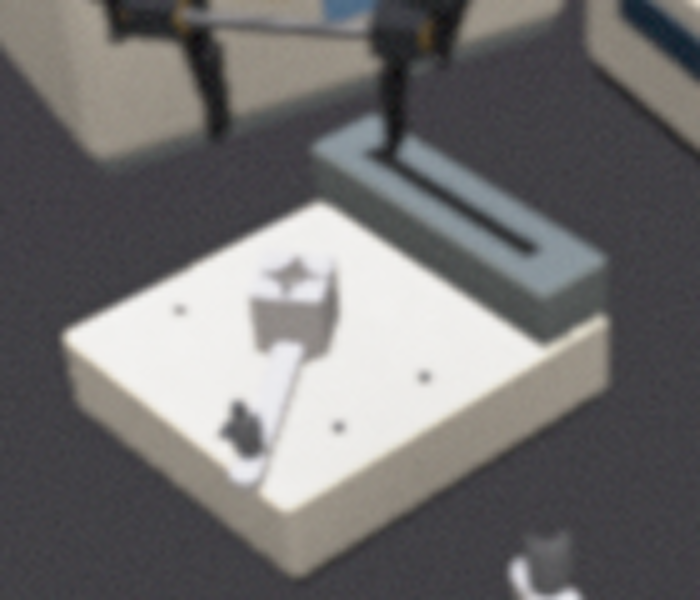

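View pics/wrist_n.png

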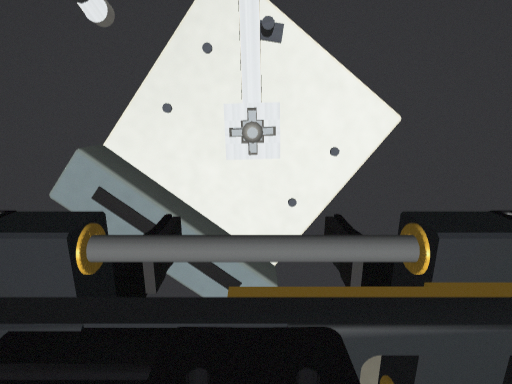

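```bash
python3 - <<'E'
from h import *
im=cv2.imread("pics/wrist_n.png"); g=cv2.cvtColor(im,cv2.COLOR_BGR2GRAY).astype(float)
st=r.sense(); KE=model("wrist",st)
crop(im[:,:,::-1],205,0,300,170,4,"wn.png")
# arm edges via gradient
ax=lambda p:p
L=[];Rr=[]
for y in range(40,100,4):
    d=np.abs(np.diff(cv2.GaussianBlur(g,(1,5),0)[y]))
    a=236+np.argmax(d[236:247]); b=256+np.argmax(d[256:266]); L.append((a+.5,y));Rr.append((b+.5,y))
print(L[::4],Rr[::4])
for z,l in((.078,L),(.078,Rr)):
    P=np.array([ray(KE,p,z)[:2] for p in l],np.float32); v=cv2.fitLine(P,cv2.DIST_HUBER,0,.001,.001).ravel(); print(np.degrees(np.arctan2(v[1],v[0])),v[2:])
E
```

```text
[(np.float64(239.5), 40), (np.float64(239.5), 56), (np.float64(246.5), 72), (np.float64(240.5), 88)] [(np.float64(259.5), 40), (np.float64(260.5), 56), (np.float64(260.5), 72), (np.float64(261.5), 88)]
51.30321 [0.504  0.1395]
51.683456 [0.4907 0.1482]
```

View pics/wn.png

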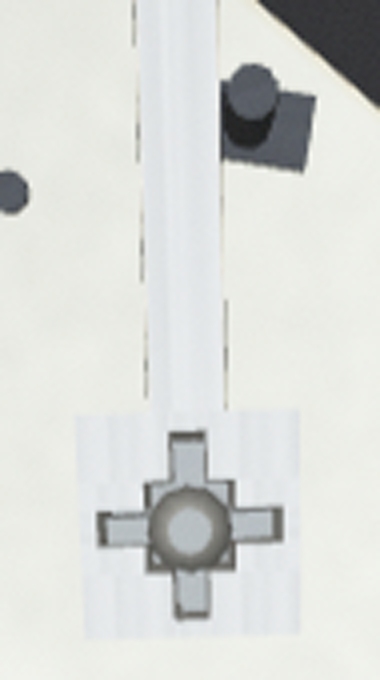

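```bash
python3 - <<'E'
from station import ticket
print(ticket.finish_job())
E
```

```text
the job is handed in; nothing more can be done
None
```

I fitted the middle-sized selector arm (hub to knob measured at 111 mm) onto the splined shaft, swung it clockwise against the stop post and let go. The job was handed in at about 17 s; no verdict is reported.

**How it went:**
- It slid down the teeth with no measurable load. It seated on the collar with about 1 N when the hub's underside was near z = 0.067–0.068 m, judged from the tool height.
- During the swing I read up to about 7 N of vertical load and 4 N sideways, well under the 40 N limit.
- The yaw moment rose from 0.20 to 0.32 N m at the end of the swing, which I took as contact with the post.

**Last checks, from images after letting go:**
- The shaft is centred in the bore, all four teeth are in the keyways, and the hub top is at about z = 0.11 m by its apparent size (0.108 m expected).
- The arm's side is against the post at about −128.5°, against an expected −129.4°. That puts the knob about 2 mm from its rest position.
- The bystanders were not measured again at the end. My path did not go near them.

**What disagreed:** the reported wrist-camera calibration changed by 1–2 mm between moments, so my first alignment was 1.7 mm off sideways. Comparing hub and collar in a single image showed the error, and I corrected it before lowering the hub.

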